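# Crosswise slat crib for a steel pan beside the hotplate

## Robot

A 6-joint arm with a two-finger parallel gripper is mounted at the origin on the work surface. World frame = base frame: x ahead of the robot, y to its left, z up, the work surface at z = 0. Lengths are in mm, angles in degrees, forces in N, time in s.
With the tool pointing down it reaches from about 275 to 725 mm from the base axis. Payload 15.9 kg.
Tool frame: the origin (TCP) lies at the very end of the fingers, on their centre line; the grasp point (between the pads) lies 19 mm behind it (bot.hold_point_z is the distance from the TCP to the grasp point, in mm); z points along the fingers, y is the line along which they close (so a half turn about z gives the same grasp; the last joint's range is limited). The gripper opens to 85 mm and grips with 20 to 120 N. Pads are 22 mm wide; open, the fingers measure 114 mm over their backs; the gripper's body (76 mm by 85 mm) begins 54 mm behind the grasp point. The pads swing forward as they close: fully open they stand 13 mm farther back than shut.
Start: joints at [-69.672, 12.198, -1.971, 75.831, 0, 90], TCP at [173.695, -468.845, 231.306] pointing down, gripper open.
Joint ranges: [-170.91, 170.91], [-42.67, 98.43], [-65.05, 77.54], [-120.47, 116.71], [-90, 82.35], [-180, 180]. Speed limits (degrees/s): [108.29, 108.29, 136.94, 147.25, 180, 180].

## Interface

Orientations are given as [roll, pitch, yaw] about the fixed x, y, z axes, in that order (R = Rz(yaw) Ry(pitch) Rx(roll)).
In Python, from bench import bot gives the robot as it stands.
- The arm moves only by the tool jog_arm, never from a script. Its argument "rows" is a list of rows, each a list of 7 numbers: the shift along the tool's x, y, z scaled (see below), then the turn, a rotation vector about the tool's x, y, z scaled (see below), then the opening, from -1 (shut) to 1 (fully open). In form: [[dx, dy, dz, ax, ay, az, fingers], ...]. A call has 1 to 12 rows; each row is the pose to reach, as a shift and turn from the pose commanded when the call began, along the tool's axes at that moment, turning the shorter way round; what a row does not reach only later rows make up. The controller multiplies each number of a shift by 0.1 m and each number of a turn by pi rad. A row lasts 1/10 s, in which the tool goes at most 50 mm and 8.59 degrees, less where a joint would pass 70% of its speed; a pose out of reach is approached as far as the arm can. A call with a number of a shift or a turn outside -1 to 1 is refused whole. A call with a gripper value outside its range is refused whole. The fingers move at their own pace and stop on an object; "force" is the grip in N (left out, the last holds). Time passes only in rows, so rows that repeat a pose let the fingers close. It gives the time, the measured TCP pose, the force, the opening and the grip force at its end, in the units of the state.
- bot.observe(): the state, without advancing time (a new reading comes with each control period).
- bot.read_camera(name): name is "side" or "top" or "wrist"; returns the picture (480x640x3 uint8, red, green, blue); there is no depth.
- bot.camera_model(name): a dict with "intrinsics" (3x3 intrinsics, pixels), "xyz" and "attitude" of the camera in the world. Camera axes: x right, y up, looking along -z (the intrinsics and any distortion apply to the point x, -y, -z); pixel columns grow to the right and rows downward; lengths in mm; the calibration is good to about 2 mm. A picture is of the moment at which its call begins: read the wrist's pose just before it. camera_model takes no time and is no camera call; for the wrist camera it gives the pose at the moment of the call.
- bot.finish_job(): hands the job in; it is judged then, once.
Trained networks look in the newest picture that a camera, given by its name, has taken for a name from the list of things; names that differ only in an ending like _2 or _b are one class to them, and where a whole thing is asked for, a point or a joint stands for the part that bears it (a point fixed in the world has none). Each returns a list of dicts, best first, with "confidence" (0 to 1); they miss things now and then, are a little off and sometimes report something else, mostly with a low value. They report only what shows in the picture. A call takes as long as a camera call. They do not tell look-alikes from the thing itself.
- bot.recognise(query, camera): "point" ([x, y, z] in mm, in the coordinates of the camera as it stood for that picture, good to about 4 mm: the middle of the surface that is visible of it).
- bot.landmark_of(query, camera): "point" ([x, y, z] in mm, in the coordinates of the camera as it stood for that picture, good to about 4 mm: a listed point, or the origin of a listed thing).
The state is a dict: "time": time; "joint_positions": joint angles; "joint_vel": joint speeds; "joint_efforts": joint torques, N m; "tool_pos": TCP position; "tool_rot": TCP orientation; "contact_force": force on the tool from outside, world axes, zero at the start; "ft_torque": the same for the moment, N m; "width": opening from 0.0 (shut) to 1.0 (fully open); "finger_force": force on a finger pad.
Only numpy, scipy, OpenCV 4.12 (cv2) and the standard library are available. Lean on these libraries where they do the work, as an engineer would, in place of code of your own. Each camera call takes 0.05 s, during which the arm holds its last target. There are 200 camera calls.

## Task

Build a crib beside the hotplate and move the pan onto it: first push the stray bearer slat on the drip tray, without lifting it, square up against the lip at the far end of the tray. Then lay the two long loose slats flat on top of the two bearers, crosswise to them, one a little way either side of the hotplate's middle line so that the pan will stand on both, each with its end close up to the hotplate. Finally slide the pan off the hotplate, without lifting or tipping it, onto the middle of the two slats, and leave the short offcut, the jar and the clamp ring where they are.

Things in the scene. Friction and masses are not known exactly. Their poses are not given: they have to be found in the camera images.
- hotplate: Fixed grey hotplate with flat white ceramic top: 170 mm along own x, 150 mm along own y, top 57 mm above the bench. Origin on the bench under its middle; own x = 0 is the middle line. A dark steel drip tray joins its side face at own y = -75 mm and runs along -y to a lip; tray floor 5 mm above the bench, 190 mm along x. Two 25 mm slat layers on it reach 55 mm.
- lip (a point): Foot of the inner face of the straight lip at the tray's far end, on the middle line, at tray floor height (own y = -275 mm of the hotplate). The lip runs along the hotplate's x, is 12 mm high above the tray floor and 8 mm thick. Axes as the hotplate's.
- bearer_near: Beech bearer slat, 160 x 30 x 25 mm (length, width, height), already lying on the tray beside the hotplate's side face, parallel to it (2 mm gap). Origin: centre of its underside; own x along its length, z up.
- bearer_far: Beech bearer slat, 160 x 30 x 25 mm, the stray one, lying somewhat askew on the tray between the near bearer and the lip; when square against the lip its centre is at the hotplate's own y = -260 mm. Origin: centre of its underside; own x along its length, z up.
- slat_a: A plain beech slat, 200 mm long, 30 mm wide, 25 mm high, about 0.12 kg, one of two identical ones lying flat on the bench (in the same way up as they are to lie on the crib). Origin: centre of its underside; own x along its length, z up.
- slat_b: A plain beech slat, 200 mm long, 30 mm wide, 25 mm high, about 0.12 kg, one of two identical ones lying flat on the bench (in the same way up as they are to lie on the crib). Origin: centre of its underside; own x along its length, z up.
- pan: Open round steel pan standing on the hotplate, 120 mm across, 60 mm high, straight wall 3 mm thick, about 0.6 kg. Origin: centre of its underside.
- offcut: Short beech offcut, 90 x 30 x 25 mm, lying beside the long slats; too short, to be left alone. Origin: centre of its underside; own x along its length.
- flask: Amber glass jar with black cap, 64 mm across, 130 mm high, upright on the bench; to be left alone. Origin: centre of its underside.
- clamp: Black clamp ring, 120 mm across, 22 mm high, flat on the bench; to be left alone. Origin: centre of its underside.
Things that resemble listed ones, but are neither listed nor needed, are in the scene too. Leave any blue look-alike of the bearer_far alone.

How it is judged (in metres and radians):
On the way, in this order (a step that is already met when the one before it is completed fails the run):
1. the stray bearer lies square against the lip (y of bearer_far in the frame of hotplate below -0.252 m and angle between the x axis of bearer_far and the x axis of hotplate, either way round below 0.07 rad and x of bearer_far in the frame of hotplate between -0.03 and 0.03 m and height (world z) of bearer_far below 0.012 m and linear speed of bearer_far below 0.02 m/s), for 0.2 s.
2. the first long slat lies crosswise on both bearers, let go (((x of slat_a in the frame of hotplate between 0.02 and 0.068 m and y of slat_a in the frame of hotplate between -0.196 and -0.165 m and height (world z) of slat_a between 0.027 and 0.033 m and angle between slat_a's own z axis and vertical below 0.04 rad and angle between the x axis of slat_a and the y axis of hotplate, either way round below 0.12 rad and contact force between slat_a and the fingers below 0.1 N and linear speed of slat_a below 0.02 m/s) or (x of slat_a in the frame of hotplate between -0.068 and -0.02 m and y of slat_a in the frame of hotplate between -0.196 and -0.165 m and height (world z) of slat_a between 0.027 and 0.033 m and angle between slat_a's own z axis and vertical below 0.04 rad and angle between the x axis of slat_a and the y axis of hotplate, either way round below 0.12 rad and contact force between slat_a and the fingers below 0.1 N and linear speed of slat_a below 0.02 m/s) or (x of slat_b in the frame of hotplate between 0.02 and 0.068 m and y of slat_b in the frame of hotplate between -0.196 and -0.165 m and height (world z) of slat_b between 0.027 and 0.033 m and angle between slat_b's own z axis and vertical below 0.04 rad and angle between the x axis of slat_b and the y axis of hotplate, either way round below 0.12 rad and contact force between slat_b and the fingers below 0.1 N and linear speed of slat_b below 0.02 m/s) or (x of slat_b in the frame of hotplate between -0.068 and -0.02 m and y of slat_b in the frame of hotplate between -0.196 and -0.165 m and height (world z) of slat_b between 0.027 and 0.033 m and angle between slat_b's own z axis and vertical below 0.04 rad and angle between the x axis of slat_b and the y axis of hotplate, either way round below 0.12 rad and contact force between slat_b and the fingers below 0.1 N and linear speed of slat_b below 0.02 m/s))), for 0.2 s.
3. both long slats lie crosswise on both bearers, either side of the middle line, let go (((x of slat_a in the frame of hotplate between 0.02 and 0.068 m and y of slat_a in the frame of hotplate between -0.196 and -0.165 m and height (world z) of slat_a between 0.027 and 0.033 m and angle between each of slat_a, slat_b's own z axis and vertical below 0.04 rad and angle between the x axis of each of slat_a, slat_b and the y axis of hotplate, either way round below 0.12 rad and x of slat_b in the frame of hotplate between -0.068 and -0.02 m and y of slat_b in the frame of hotplate between -0.196 and -0.165 m and height (world z) of slat_b between 0.027 and 0.033 m) or (x of slat_a in the frame of hotplate between -0.068 and -0.02 m and y of slat_a in the frame of hotplate between -0.196 and -0.165 m and height (world z) of slat_a between 0.027 and 0.033 m and angle between each of slat_a, slat_b's own z axis and vertical below 0.04 rad and angle between the x axis of each of slat_a, slat_b and the y axis of hotplate, either way round below 0.12 rad and x of slat_b in the frame of hotplate between 0.02 and 0.068 m and y of slat_b in the frame of hotplate between -0.196 and -0.165 m and height (world z) of slat_b between 0.027 and 0.033 m)) and y of bearer_near in the frame of hotplate between -0.107 and -0.08 m and angle between the x axis of bearer_near and the x axis of hotplate, either way round below 0.1 rad and x of bearer_near in the frame of hotplate between -0.03 and 0.03 m and y of bearer_far in the frame of hotplate below -0.252 m and angle between the x axis of bearer_far and the x axis of hotplate, either way round below 0.07 rad and x of bearer_far in the frame of hotplate between -0.03 and 0.03 m and height (world z) of bearer_far below 0.012 m and contact force between each of slat_a, slat_b and the fingers below 0.1 N and linear speed of each of slat_a, slat_b below 0.02 m/s), for 0.2 s.
4. the pan stands on the middle of both slats (x of pan in the frame of hotplate between -0.025 and 0.025 m and y of pan in the frame of hotplate between -0.203 and -0.15 m and height (world z) of pan between 0.052 and 0.0575 m and angle between pan's own z axis and vertical below 0.04 rad and contact force between pan and slat_a above 0.5 N and contact force between pan and slat_b above 0.5 N), for 0.2 s.
At the end, for the whole second after the job is handed in: Bearers on the tray: near one within 17 mm of the hotplate, far one within 8 mm of the lip, square to 0.07 rad. Both long slats flat across both, centres 20 to 68 mm either side of the middle line, ends within 21 mm of the hotplate. Pan level on both, within 25 mm of the middle. All at rest (all of step 1 and all of step 4 and y of bearer_near in the frame of hotplate between -0.107 and -0.08 m and angle between the x axis of bearer_near and the x axis of hotplate, either way round below 0.1 rad and x of bearer_near in the frame of hotplate between -0.03 and 0.03 m and ((x of slat_a in the frame of hotplate between 0.02 and 0.068 m and y of slat_a in the frame of hotplate between -0.196 and -0.165 m and height (world z) of slat_a between 0.027 and 0.033 m and angle between each of slat_a, slat_b's own z axis and vertical below 0.04 rad and angle between the x axis of each of slat_a, slat_b and the y axis of hotplate, either way round below 0.12 rad and x of slat_b in the frame of hotplate between -0.068 and -0.02 m and y of slat_b in the frame of hotplate between -0.196 and -0.165 m and height (world z) of slat_b between 0.027 and 0.033 m) or (x of slat_a in the frame of hotplate between -0.068 and -0.02 m and y of slat_a in the frame of hotplate between -0.196 and -0.165 m and height (world z) of slat_a between 0.027 and 0.033 m and angle between each of slat_a, slat_b's own z axis and vertical below 0.04 rad and angle between the x axis of each of slat_a, slat_b and the y axis of hotplate, either way round below 0.12 rad and x of slat_b in the frame of hotplate between 0.02 and 0.068 m and y of slat_b in the frame of hotplate between -0.196 and -0.165 m and height (world z) of slat_b between 0.027 and 0.033 m)) and linear speed of each of slat_a, slat_b, pan, bearer_near below 0.02 m/s); the robot touches nothing.
It fails at once if the pan was lifted or tipped (height (world z) of pan above 0.072 m or angle between pan's own z axis and vertical above 0.2 rad).
It fails at once if the stray bearer was lifted off the tray (height (world z) of bearer_far above 0.02 m).
It fails at once if the offcut, jar or clamp ring was moved more than 20 mm (distance of any of offcut, flask, clamp from where it was at the start of the episode above 0.02 m).
It also fails if it takes over 70 s, if anything falls off the work surface, if the arm or the gripper's body presses on something with over 40 N, if the wrist force passes 120 N, or if a joint passes its speed limit or range.

## Working session

There is one attempt and no reset: what is moved stays moved. The work goes in short steps, Python scripts to look and compute and a tool call to move; the robot and the scene stay as the last step left them, time stands still between calls to the robot, and variables do not carry over. Pictures are saved under pics/ and viewed, at most 11 in all, crops included, and the job is handed in when it is done.

Besides the shell and the picture viewer there is one more tool, called after "Call:" by a JSON object that holds its "api" and its "payload", one argument or row to a line. jog_arm: Moves the arm, as the interface text tells. Its arguments: {"type":"object","properties":{"rows":{"type":"array"},"force":{"type":"number"}},"required":["rows"]}

```bash
mkdir -p pics; cat > h.py <<'E'
from bench import bot
import numpy as np, cv2
from scipy.spatial.transform import Rotation as R
def cam(n):
    m=bot.camera_model(n); a=np.array(m["attitude"],float)
    Rm=a if a.shape==(3,3) else R.from_euler('xyz',a,degrees=True).as_matrix()
    return np.array(m["intrinsics"],float),np.array(m["xyz"],float),Rm
def w(n,p): K,t,Rm=cam(n); return Rm@np.array(p)+t
def pix2w(n,u,v,z):
    K,t,Rm=cam(n); d=np.linalg.inv(K)@[u,v,1]; d=Rm@[d[0],-d[1],-d[2]]
    return t+d*(z-t[2])/d[2]
def w2pix(n,p):
    K,t,Rm=cam(n); c=Rm.T@(np.array(p,float)-t); q=K@[c[0],-c[1],-c[2]]; return q[:2]/q[2]
E
python3 - <<'E'
from h import *
print(bot.camera_model("top"),bot.camera_model("side"),bot.observe())
for c in ["top","side"]:
    cv2.imwrite(f"pics/{c}0.png",bot.read_camera(c)[:,:,::-1])
    for q in ["hotplate","lip","bearer_near","slat_a","pan","offcut","flask","clamp"]:
        for r in bot.landmark_of(q,c)[:6]:
            p=w(c,r["point"]); print(c,q,round(r["confidence"],2),p.round(),w2pix(c,p).round())
E
```

```text
{'intrinsics': array([[564.61634412,   0.        , 318.29319391],
       [  0.        , 564.61634412, 236.39949502],
       [  0.        ,   0.        ,   1.        ]]), 'xyz': array([ 318.44894015,   65.06439494, 1457.98036196]), 'attitude': array([ 10.87058862,   0.87928134, -89.83802012])} {'intrinsics': array([[614.38603703,   0.        , 315.52099216],
       [  0.        , 614.38603703, 248.80083845],
       [  0.        ,   0.        ,   1.        ]]), 'xyz': array([-73.39208888, 974.82088585, 714.68527737]), 'attitude': array([ 5.95593805e+01,  6.46635448e-03, -1.45054660e+02])} {'time': 0.0, 'joint_positions': array([-6.96697232e+01,  1.22266031e+01, -2.00917697e+00,  7.58286760e+01,
        1.32768085e-03,  9.00010555e+01]), 'joint_vel': array([ 0.05727442, -0.09791604,  0.02166968,  0.00963382, -0.07864564,
        0.00485113]), 'joint_efforts': array([ 4.43708355e-03, -6.86176872e+01,  4.87106502e+01,  1.75781117e-02,
        1.54475297e-04, -4.92428319e-05]), 'tool_pos': array([ 173.60865809, -468.5430389 ,  230.79395603]), 'tool_rot': array([-1.79935544e+02, -1.32649264
[... 301 characters left out ...]
2.]
top bearer_near 0.91 [502.  62.   8.] [328. 272.]
top slat_a 0.74 [ 510. -317.   -1.] [474. 270.]
top slat_a 0.71 [ 597. -307.    3.] [469. 237.]
top pan 0.77 [484. 166.  53.] [287. 278.]
top offcut 0.77 [ 416. -321.    1.] [478. 306.]
top flask 0.86 [432. 407.  -1.] [195. 300.]
top clamp 0.93 [734. 130.   2.] [303. 187.]
side hotplate 0.6 [500. 156.   1.] [315. 304.]
side lip 0.85 [ 506. -118.    9.] [381. 243.]
side slat_a 0.73 [ 515. -318.    2.] [417. 212.]
side slat_a 0.71 [ 601. -310.   -1.] [386. 206.]
side pan 0.96 [484. 162.  59.] [320. 283.]
side offcut 0.91 [ 420. -318.    3.] [452. 222.]
side flask 0.66 [430. 409.   2.] [262. 391.]
side clamp 0.85 [732. 131.   2.] [235. 263.]
```

```bash
python3 - <<'E'
import cv2
a=cv2.imread("pics/top0.png")[170:350,180:500]
cv2.imwrite("pics/top0c.png",cv2.resize(a,None,fx=2.5,fy=2.5,interpolation=cv2.INTER_CUBIC))
E
```

```text
(no output)
```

View pics/top0c.png

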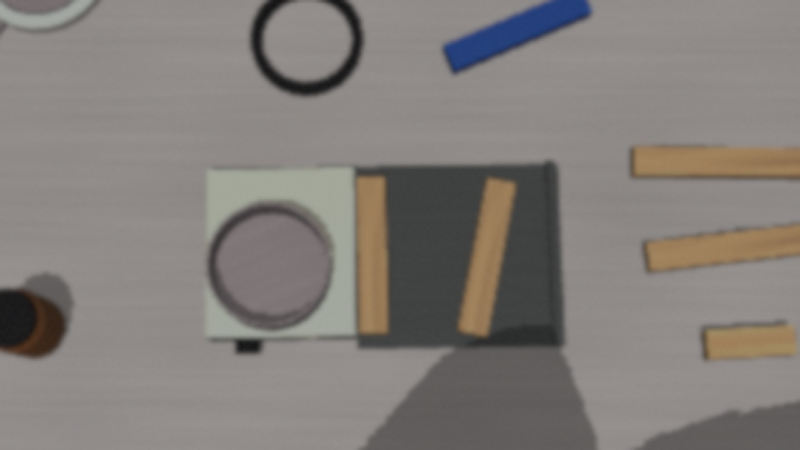

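View pics/side0.png

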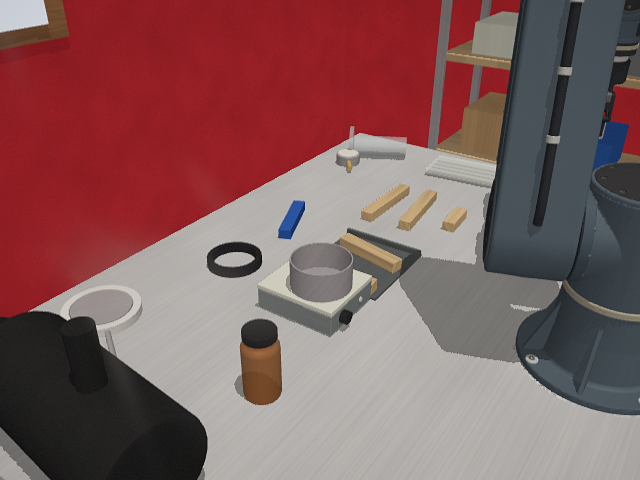

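The top view shows the pan on the hotplate (full-image pixel ~288,275). The near bearer is at ~329,272 and the askew stray bearer at ~375,272. The lip is at ~400, the two long slats at ~(470,235) and ~(474,270), and the offcut at ~480,307. The blue look-alike at ~387,183 stays where it is. Next I'll measure by segmentation.

```bash
cat >> h.py <<'E'
def beech(n="top",zs=None,img=None):
    a=bot.read_camera(n) if img is None else img
    hsv=cv2.cvtColor(a,cv2.COLOR_RGB2HSV)
    m=cv2.inRange(hsv,(8,80,60),(25,200,255))
    out=[]
    cs,_=cv2.findContours(m,cv2.RETR_EXTERNAL,cv2.CHAIN_APPROX_NONE)
    for c in cs:
        if cv2.contourArea(c)<150: continue
        out.append(c[:,0,:].astype(float))
    return out
def rect(n,c,z):
    P=np.array([pix2w(n,u,v,z)[:2] for u,v in c],np.float32)
    (cx,cy),(a,b),t=cv2.minAreaRect(P)
    if a<b: a,b,t=b,a,t+90
    return np.round([cx,cy,a,b,(t+90)%180-90],1)
E
python3 - <<'E'
from h import *
a=cv2.imread("pics/top0.png")[:,:,::-1].copy()
for c in beech(img=a): print(c.mean(0).round(),len(c),"z25",rect("top",c,25),"z30",rect("top",c,30))
g=a.astype(int)
# hotplate corners/tray in crop px
for nm,u,v,z in [("hpTL",207,168,57),("hpTR",354,166,57),("hpBR",357,338,57),("hpBL",206,338,57),("trTR",549,163,17),("trBR",562,346,17),("trTL",357,167,5),("trBL",358,347,5)]:
    print(nm,pix2w("top",180+u/2.5-.3,170+v/2.5-.3,z).round(1))
print("row272",[tuple(g[262,x]) for x in range(388,412)])
print("col390",[(y,int(g[y,340].sum())) for y in list(range(230,242))+list(range(302,314))])
print("rows hp",[(x,int(g[243,x].sum())) for x in list(range(258,268))+list(range(316,328))])
print("cols hp",[(y,int(g[y,315].sum())) for y in list(range(232,242))+list(range(300,312))])
for v,xs in ((250,range(388,408)),(290,range(388,410))): print(v,[(x,int(g[v,x].sum())) for x in xs])
E
```

```text
[479. 306.] 86 z25 [ 414.5 -317.8   89.7   28.2  -86.5] z30 [ 414.2 -316.5   89.3   28.1  -86.5]
[ 30. 358.] 698 z25 [288.8 807.  386.6 140.    3.8] z30 [288.9 804.4 385.3 139.5   3.8]
[477. 268.] 171 z25 [ 512.1 -316.7  199.5   29.2  -83.4] z30 [ 511.4 -315.4  198.8   29.1  -83.4]
[374. 272.] 142 z25 [500.9 -55.2 162.4  31.6 -11.6] z30 [500.2 -54.7 161.8  31.4 -11.6]
[329. 272.] 143 z25 [503.2  61.3 162.3  30.3   0.9] z30 [502.5  61.3 161.7  30.2   0.9]
[471. 235.] 171 z25 [ 598.6 -306.7  198.5   28.9   90. ] z30 [ 597.6 -305.4  197.8   28.8   90. ]Traceback (most recent call last):
  File "<stdin>", line 3, in <module>
  File "h.py", line 25, in rect
    P=np.array([pix2w(n,u,v,z)[:2] for u,v in c],np.float32)
                ~~~~~^^^^^^^^^
  File "h.py", line 10, in pix2w
    K,t,Rm=cam(n); d=np.linalg.inv(K)@[u,v,1]; d=Rm@[d[0],-d[1],-d[2]]
           ~~~^^^
  File "h.py", line 5, in cam
    m=bot.camera_model(n); a=np.array(m["attitude"],float)
ValueError: time passes only in moves, steps and waits
```

```bash
python3 - <<'E'
s=open('h.py').read()
s=s.replace("def cam(n):\n","_c={}\ndef cam(n):\n    if n not in _c: _c[n]=_cam(n)\n    return _c[n]\ndef _cam(n):\n")
open('h.py','w').write(s)
E
python3 - <<'E'
from h import *
a=cv2.imread("pics/top0.png")[:,:,::-1].copy()
g=a.astype(int)
for nm,u,v,z in [("hpTL",207,168,57),("hpTR",354,166,57),("hpBR",357,338,57),("hpBL",206,338,57),("trTR",549,163,17),("trBR",562,346,17),("trTL",357,167,5),("trBL",358,347,5)]:
    print(nm,pix2w("top",180+u/2.5-.3,170+v/2.5-.3,z).round(1))
for v in (215,243,250,285): print(v,[(x,int(g[v,x].sum())) for x in list(range(259,267))+list(range(318,326))+list(range(394,408))])
print("315",[(y,int(g[y,315].sum())) for y in list(range(232,242))+list(range(300,312))])
print(bot.observe()["time"])
E
```

```text
hpTL [586.2 228.5  57. ]
hpTR [588.2  79.7  57. ]
hpBR [415.2  76.5  57. ]
hpBL [415.  225.8  57. ]
trTR [ 599.1 -122.2   17. ]
trBR [ 410.3 -130.8   17. ]
trTL [597.2  77.1   5. ]
trBL [409.7  75.8   5. ]
215 [(259, 420), (260, 417), (261, 416), (262, 418), (263, 420), (264, 417), (265, 418), (266, 418), (318, 420), (319, 420), (320, 423), (321, 418), (322, 420), (323, 419), (324, 416), (325, 420), (394, 421), (395, 421), (396, 418), (397, 419), (398, 420), (399, 420), (400, 419), (401, 422), (402, 420), (403, 420), (404, 420), (405, 421), (406, 420), (407, 421)]
243 [(259, 411), (260, 412), (261, 415), (262, 436), (263, 467), (264, 480), (265, 482), (266, 484), (318, 484), (319, 475), (320, 445), (321, 377), (322, 327), (323, 349), (324, 367), (325, 367), (394, 195), (395, 195), (396, 191), (397, 181), (398, 172), (399, 176), (400, 186), (401, 197), (402, 233), (403, 309), (404, 380), (405, 407), (406, 412), (407, 409)]
250 [(259, 410), (260, 409), (261, 413), (262, 439), (263, 468), (264, 482), (265, 486), (266, 484), (318, 483), (319, 483), (320, 467), (321, 416), (322, 347), (323, 345), (324, 362), (325, 365), (394, 187), (395, 188), (396, 192), (397, 186), (398, 177), (399, 172), (400, 181), (401, 190), (402, 225), (403, 299), (404, 377), (405, 406), (406, 411), (407, 406)]
285 [(259, 418), (260, 422), (261, 433), (262, 447), (263, 429), (264, 367), (265, 285), (266, 223), (318, 488), (319, 486), (320, 473), (321, 419), (322, 328), (323, 309), (324, 350), (325, 372), (394, 196), (395, 198), (396, 197), (397, 192), (398, 192), (399, 178), (400, 166), (401, 184), (402, 195), (403, 211), (404, 260), (405, 337), (406, 391), (407, 411)]
315 [(232, 418), (233, 417), (234, 416), (235, 393), (236, 394), (237, 449), (238, 480), (239, 484), (240, 485), (241, 485), (300, 487), (301, 486), (302, 479), (303, 440), (304, 352), (305, 322), (306, 386), (307, 430), (308, 435), (309, 435), (310, 433), (311, 428)]
0.9
```

Hotplate: centre about (501,153), yaw about 1°. Stray bearer: (500,-55) at -11.6°, needs to reach about (505.5,-107). I'll push it with the open gripper laid crosswise, so both fingers touch it and square it up. First the travel and the turn to yaw 91°.

Call:
{"api": "jog_arm", "payload": {
  "rows": [
    [1,-0.71,0,0,0,-0.393,1],
    [1,-0.71,0,0,0,-0.393,1],
    [1,-0.71,0,0,0,-0.393,1],
    [1,-0.71,0,0,0,-0.393,1],
    [1,-0.71,0,0,0,-0.393,1],
    [1,-0.71,0,0,0,-0.393,1],
    [1,-0.71,0,0,0,-0.393,1],
    [1,-0.71,0,0,0,-0.393,1],
    [1,-0.71,0,0,0,-0.393,1],
    [1,-0.71,0,0,0,-0.393,1]
  ]
}}

```text
time: 1.9
tool_pos: [242.8, -367.5, 231.3]
tool_rot: [180.0, 0.0, 91.1]
contact_force: [-0.1, -0.7, 0.1]
width: 0.997
finger_force: 0.0
```

Call:
{"api": "jog_arm", "payload": {
  "rows": [
    [1,0.55,0,0,0,0,1],
    [1,0.55,0,0,0,0,1],
    [1,0.55,0,0,0,0,1],
    [1,0.55,0,0,0,0,1]
  ]
}}

```text
time: 2.3
tool_pos: [296.7, -265.0, 231.5]
tool_rot: [180.0, 0.0, 91.1]
contact_force: [-0.0, -0.5, 0.0]
width: 0.996
finger_force: 0.0
```

Call:
{"api": "jog_arm", "payload": {
  "rows": [
    [1,0.55,0,0,0,0,1],
    [1,0.55,0,0,0,0,1],
    [1,0.55,0,0,0,0,1],
    [1,0.55,0,0,0,0,1]
  ]
}}

```text
time: 2.7
tool_pos: [349.7, -164.7, 231.3]
tool_rot: [180.0, 0.0, 91.2]
contact_force: [0.2, -0.5, -0.2]
width: 1.0
finger_force: 0.0
```

Call:
{"api": "jog_arm", "payload": {
  "rows": [
    [1,0.55,0,0,0,0,1],
    [1,0.55,0,0,0,0,1],
    [1,0.55,0,0,0,0,1],
    [1,0.55,0,0,0,0,1],
    [1,0.55,0,0,0,0,1]
  ]
}}

```text
time: 3.2
tool_pos: [402.0, -65.6, 231.2]
tool_rot: [-180.0, 0.0, 91.0]
contact_force: [0.0, -0.6, -0.4]
width: 1.001
finger_force: 0.0
```

Call:
{"api": "jog_arm", "payload": {
  "rows": [
    [0.81,1,0,0,0,0,1],
    [0.81,1,0,0,0,0,1],
    [0.81,1,0,0,0,0,1],
    [0.81,1,0,0,0,0,1],
    [0.81,1,0,0,0,0,1],
    [0.81,1,0,0,0,0,1]
  ]
}}

```text
time: 3.8
tool_pos: [500.1, 16.8, 231.4]
tool_rot: [-180.0, 0.0, 91.0]
contact_force: [-1.0, -0.9, -0.1]
width: 1.0
finger_force: 0.0
```

```bash
python3 - <<'E'
from h import *
print(bot.observe()["tool_pos"],cam("wrist")[1],bot.camera_model("wrist")["attitude"])
a=bot.read_camera("wrist"); cv2.imwrite("pics/wr1.png",a[:,:,::-1]); 
for c in beech(img=a): print(c.mean(0).round(),rect("wrist",c,30))
E
```

```text
[500.08485569  16.77700423 231.42499764] [498.45551269  98.55729457 373.90390473] [-18.46830494   0.03048182   0.977229  ]
[256. 412.] [ 414.7 -264.1   43.6   26.    73.8]
[323. 392.] [ 503.7 -229.1   69.6   30.1  -83.3]
[395. 394.] [ 596.6 -232.4   96.2   34.    89.3]
[322. 266.] [501.6 -50.2 160.4  38.8 -11.7]
[326. 164.] [502.3  62.9 160.2  30.    1. ]
```

View pics/wr1.png

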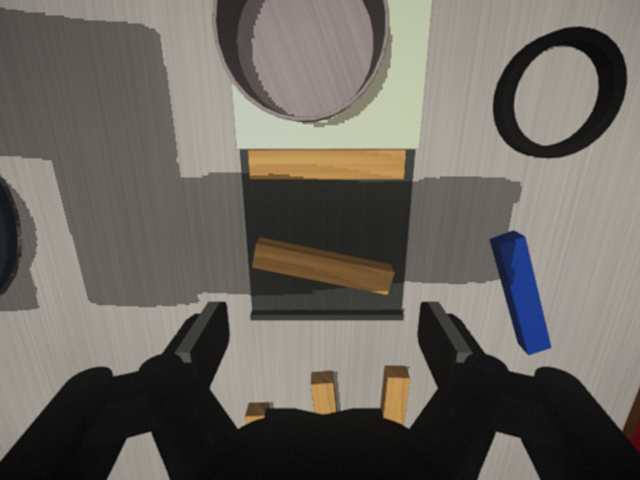

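The wrist view confirms it. The hotplate edge (row ~149), near bearer (326,164) and lip (row ~315) are parallel at about 1° yaw. The stray bearer is at (322,266), the pan is above it and the blue look-alike is at (520,290). The gap at y≈15 is free, so I'll go down there.

Call:
{"api": "jog_arm", "payload": {
  "rows": [
    [0,0.03,1,0,0,0,1],
    [0,0.03,1,0,0,0,1],
    [0,0.03,1,0,0,0,1],
    [0,0.03,1,0,0,0,1]
  ]
}}

```text
time: 4.25
tool_pos: [503.2, 17.8, 132.6]
tool_rot: [-180.0, 0.0, 91.0]
contact_force: [-0.1, 0.3, 1.0]
width: 0.996
finger_force: 0.0
```

Call:
{"api": "jog_arm", "payload": {
  "rows": [
    [0,0,1,0,0,0,1],
    [0,0,1,0,0,0,1],
    [0,0,1,0,0,0,1],
    [0,0,1,0,0,0,1]
  ]
}}

```text
time: 4.65
tool_pos: [504.9, 18.3, 34.1]
tool_rot: [179.9, -0.0, 91.1]
contact_force: [0.3, 0.2, 0.7]
width: 0.998
finger_force: 0.0
```

Call:
{"api": "jog_arm", "payload": {
  "rows": [
    [0,0,0.1,0,0,0,1],
    [0,0,0.22,0,0,0,1],
    [0,0,0.22,0,0,0,1]
  ]
}}

```text
time: 4.95
tool_pos: [503.5, 18.4, 8.9]
tool_rot: [-180.0, 0.0, 91.1]
contact_force: [-0.1, 0.4, -0.8]
width: 1.001
finger_force: 0.0
```

Call:
{"api": "jog_arm", "payload": {
  "rows": [
    [-0.1,0,0,0,0,0,1],
    [-0.2,0,0,0,0,0,1],
    [-0.28,0,0,0,0,0,1],
    [-0.36,0,0,0,0,0,1],
    [-0.44,0,0,0,0,0,1],
    [-0.52,0,0,0,0,0,1],
    [-0.6,0,0,0,0,0,1],
    [-0.66,0,0,0,0,0,1],
    [-0.72,0,0,0,0,0,1],
    [-0.72,0,0,0,0,0,1]
  ]
}}

```text
time: 5.95
tool_pos: [505.0, -54.3, 9.3]
tool_rot: [180.0, 0.0, 91.0]
contact_force: [0.3, -0.1, -0.2]
width: 1.0
finger_force: 0.0
```

Call:
{"api": "jog_arm", "payload": {
  "rows": [
    [-0.05,0,0,0,0,0,1],
    [-0.1,0,0,0,0,0,1],
    [-0.14,0,0,0,0,0,1],
    [-0.18,0,0,0,0,0,1],
    [-0.21,0,0,0,0,0,1],
    [-0.23,0,0,0,0,0,1],
    [-0.23,0,0,0,0,0,1]
  ]
}}

```text
time: 6.65
tool_pos: [505.4, -76.8, 9.3]
tool_rot: [-180.0, 0.0, 91.0]
contact_force: [0.1, 0.1, 0.3]
width: 0.997
finger_force: 0.0
```

```bash
python3 - <<'E'
from h import *
a=bot.read_camera("top"); cv2.imwrite("pics/top2.png",a[:,:,::-1])
for c in beech(img=a): print(c.mean(0).round(),rect("top",c,30))
E
```

```text
[479. 306.] [ 414.2 -316.3   89.6   28.1  -86.5]
[196. 300.] [425.7 400.5  60.6  48.9 -20. ]
[ 25. 357.] [293.2 805.6 390.7 151.9   6.3]
[481. 268.] [ 512.3 -324.4  180.6   29.1  -83.3]
[328. 272.] [502.5  61.4 161.6  30.1   0.9]
[479. 235.] [ 597.6 -325.9  156.9   28.8   90. ]
[232.   1.] [1264.   333.9 1312.2    9.4   89.6]
```

Call:
{"api": "jog_arm", "payload": {
  "rows": [
    [-0.02,0,0,0,0,0,1],
    [-0.04,0,0,0,0,0,1],
    [-0.06,0,0,0,0,0,1]
  ]
}}

```text
time: 7.0
tool_pos: [505.5, -80.3, 9.5]
tool_rot: [180.0, -0.3, 91.1]
contact_force: [-2.5, 32.7, 12.6]
width: 1.002
finger_force: 16.2
```

Call:
{"api": "jog_arm", "payload": {
  "rows": [
    [-0.02,0,0,0,0,0,1],
    [-0.02,0,0,0,0,0,1]
  ]
}}

```text
time: 7.2
tool_pos: [505.5, -80.4, 9.7]
tool_rot: [180.0, -0.5, 91.2]
contact_force: [-2.4, 37.8, 14.4]
width: 1.005
finger_force: 19.1
```

```bash
python3 - <<'E'
from h import *
cv2.imwrite("pics/wr2.png",bot.read_camera("wrist")[:,:,::-1]);print(bot.observe()["contact_force"])
E
```

```text
[-2.52848277 38.08781002 14.98773651]
```

View pics/wr2.png

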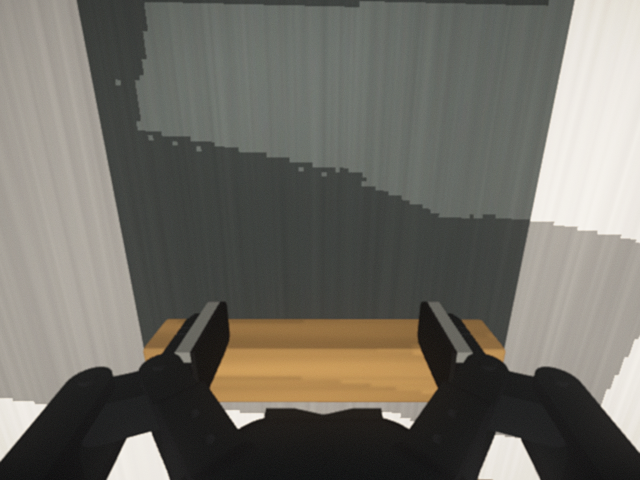

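The bearer lies parallel to the tray's far end across (150–505, 320–400). The 38 N reaction came at the predicted contact point, so it is against the lip. Backing off and rising to fetch the first slat.

Call:
{"api": "jog_arm", "payload": {
  "rows": [
    [0.1,0,0,0,0,0,1],
    [0.2,0,0,0,0,0,1],
    [0.2,0,-0.4,0,0,0,1],
    [0.2,0,-0.9,0,0,0,1],
    [0.2,0,-1,0,0,0,1],
    [0.2,0,-1,0,0,0,1]
  ]
}}

```text
time: 7.85
tool_pos: [506.6, -64.7, 111.3]
tool_rot: [179.8, 0.1, 91.1]
contact_force: [-0.3, -0.1, -0.3]
width: 0.997
finger_force: 0.0
```

Call:
{"api": "jog_arm", "payload": {
  "rows": [
    [-1,0.35,-0.2,0,0,0,1],
    [-1,0.35,-0.2,0,0,0,1],
    [-1,0.35,-0.2,0,0,0,1],
    [-1,0.35,-0.2,0,0,0,1]
  ]
}}

```text
time: 8.25
tool_pos: [541.8, -165.0, 127.9]
tool_rot: [-179.9, -0.0, 90.9]
contact_force: [0.3, 0.2, -0.3]
width: 1.0
finger_force: 0.0
```

Call:
{"api": "jog_arm", "payload": {
  "rows": [
    [-1,0.5,0,0,0,0,1],
    [-1,0.5,0,0,0,0,1],
    [-1,0.5,0,0,0,0,1],
    [-1,0.5,0,0,0,0,1]
  ]
}}

```text
time: 8.65
tool_pos: [593.7, -263.0, 127.4]
tool_rot: [-179.9, -0.1, 91.0]
contact_force: [0.1, 0.4, 0.1]
width: 0.999
finger_force: 0.0
```

```bash
python3 - <<'E'
from h import *
a=bot.read_camera("top"); cv2.imwrite("pics/top3.png",a[:,:,::-1])
for c in beech(img=a): print(c.mean(0).round(),rect("top",c,30),rect("top",c,25))
print(bot.observe()["tool_pos"],bot.observe()["tool_rot"])
cam("wrist"); a=bot.read_camera("wrist"); cv2.imwrite("pics/wr3.png",a[:,:,::-1])
for c in beech(img=a): print("wrist",c.mean(0).round(),rect("wrist",c,25))
E
```

```text
[194. 301.] [425.9 402.   60.5  51.7 -21. ] [426.3 403.2  60.8  51.9 -21. ]
[ 25. 356.] [293.2 805.6 390.7 151.9   6.3] [293.1 808.2 392.  152.4   6.3]
[328. 269.] [5.088e+02 6.140e+01 1.488e+02 2.820e+01 1.000e-01] [5.095e+02 6.140e+01 1.493e+02 2.830e+01 1.000e-01]
[394. 270.] [ 505.3 -105.1  161.4   32.5    0.7] [ 505.9 -105.7  161.9   32.7    0.7]
[447. 234.] [ 597.6 -245.5   77.8   28.8   90. ] [ 598.6 -246.6   78.1   28.9   90. ]
[233.   1.] [1264.   332.5 1315.     9.4   89.6] [1267.3  333.4 1319.6    9.4   89.6]
[ 593.40068847 -261.90623717  127.84113382] [-1.79889262e+02 -6.37722371e-02  9.10687293e+01]
wrist [122. 296.] [ 422.2 -314.8   96.    44.   -86.7]
wrist [230. 280.] [ 516.1 -315.7  201.3   36.2  -83.4]
wrist [331. 274.] [ 600.2 -305.6  201.2   30.    89.4]
wrist [190.  12.] [ 504.7 -112.3  162.8   13.7    1. ]
```

The stray bearer measures (505,-105) at 0.7°, so it's good. Descending onto slat 1 at (599,-306).

Call:
{"api": "jog_arm", "payload": {
  "rows": [
    [-0.44,0.05,0,0,0,0,1],
    [-0.44,0.05,0.4,0,0,0,1],
    [-0.44,0.05,0.8,0,0,0,1],
    [-0.44,0.05,0.9,0,0,0,1],
    [-0.44,0.05,0.9,0,0,0,1]
  ]
}}

```text
time: 9.25
tool_pos: [598.6, -304.9, 38.4]
tool_rot: [-179.8, -0.1, 91.1]
contact_force: [-0.4, 0.0, 0.8]
width: 1.005
finger_force: 0.0
```

Call:
{"api": "jog_arm", "payload": {
  "rows": [
    [0,0,0.2,0,0,0,1],
    [0,0,0.34,0,0,0,1],
    [0,0,0.34,0,0,0,1]
  ]
}}

```text
time: 9.55
tool_pos: [599.3, -306.1, 4.9]
tool_rot: [-179.9, -0.0, 91.1]
contact_force: [-0.6, -0.1, 0.4]
width: 0.999
finger_force: 0.0
```

Call:
{"api": "jog_arm", "payload": {
  "rows": [
    [0,0,0,0,0,0,-1],
    [0,0,0,0,0,0,-1],
    [0,0,0,0,0,0,-1],
    [0,0,0,0,0,0,-1],
    [0,0,0,0,0,0,-1],
    [0,0,0,0,0,0,-1],
    [0,0,0,0,0,0,-1],
    [0,0,0,0,0,0,-1]
  ],
  "force": 40
}}

```text
time: 10.35
tool_pos: [600.2, -307.1, 6.2]
tool_rot: [179.9, 0.0, 91.1]
contact_force: [-0.3, 0.9, 5.9]
width: 0.34
finger_force: 40.1
```

Call:
{"api": "jog_arm", "payload": {
  "rows": [
    [0,0,-0.3,0,0,0,-1],
    [0,0,-0.7,0,0,0,-1],
    [0,0,-1,0,0,0,-1],
    [0,0,-1,0,0,0,-1]
  ]
}}

```text
time: 10.75
tool_pos: [601.8, -308.0, 110.3]
tool_rot: [179.6, 0.2, 91.1]
contact_force: [0.7, -0.2, -0.7]
width: 0.341
finger_force: 39.7
```

Call:
{"api": "jog_arm", "payload": {
  "rows": [
    [0.3,-0.05,0,0,0,0,-1],
    [0.7,-0.11,0,0,0,0,-1],
    [0.94,-0.154,0,0,0,0,-1],
    [0.94,-0.154,0,0,0,0,-1]
  ]
}}

```text
time: 11.15
tool_pos: [581.8, -210.2, 104.9]
tool_rot: [-179.9, -0.1, 91.2]
contact_force: [0.2, -1.3, -1.5]
width: 0.342
finger_force: 39.7
```

Call:
{"api": "jog_arm", "payload": {
  "rows": [
    [0.4,-0.08,0,0,0,0,-1],
    [0.8,-0.154,0,0,0,0,-1],
    [0.94,-0.154,0,0,0,0,-1],
    [0.94,-0.154,0,0,0,0,-1]
  ]
}}

```text
time: 11.55
tool_pos: [565.4, -118.2, 105.2]
tool_rot: [-180.0, -0.0, 91.2]
contact_force: [-0.1, -0.6, -1.2]
width: 0.339
finger_force: 39.7
```

Call:
{"api": "jog_arm", "payload": {
  "rows": [
    [0.4,-0.08,0,0,0,0,-1],
    [0.7,-0.154,0,0,0,0,-1],
    [0.9,-0.154,0,0,0,0,-1],
    [0.94,-0.154,0,0,0,0,-1],
    [0.94,-0.154,0,0,0,0,-1],
    [0.94,-0.154,0,0,0,0,-1]
  ]
}}

```text
time: 12.15
tool_pos: [548.6, -27.1, 105.1]
tool_rot: [-180.0, 0.0, 91.0]
contact_force: [0.0, -0.3, -1.2]
width: 0.343
finger_force: 39.7
```

```bash
python3 - <<'E'
from h import *
o=bot.observe(); print(o["tool_pos"],o["tool_rot"],o["width"])
cam("wrist"); a=bot.read_camera("wrist"); cv2.imwrite("pics/wr4.png",a[:,:,::-1])
a=bot.read_camera("top"); cv2.imwrite("pics/top4.png",a[:,:,::-1])
for c in beech(img=a): print("top",c.mean(0).round(),rect("top",c,25),rect("top",c,125))
E
```

```text
[548.61599813 -27.06946777 105.14010148] [-1.79997362e+02  2.06159626e-02  9.10108096e+01] 0.34291163681124603
top [479. 306.] [ 414.5 -317.8   89.7   28.1  -86.3] [ 407.8 -291.1   83.4   26.2  -86.3]
top [ 24. 357.] [293.3 808.2 391.8 152.4   6.3] [295.  756.3 364.4 141.8   6.3]
top [477. 268.] [ 512.  -316.7  199.5   29.2  -83.3] [ 498.5 -290.1  185.5   27.2  -83.3]
top [331. 269.] [5.019e+02 4.720e+01 1.593e+02 5.670e+01 1.000e-01] [4.891e+02 4.840e+01 1.482e+02 5.280e+01 1.000e-01]
top [233.   1.] [1267.3  333.4 1319.6    9.4   89.6] [1201.1  314.7 1227.5    8.8   89.6]
```

View pics/wr4.png

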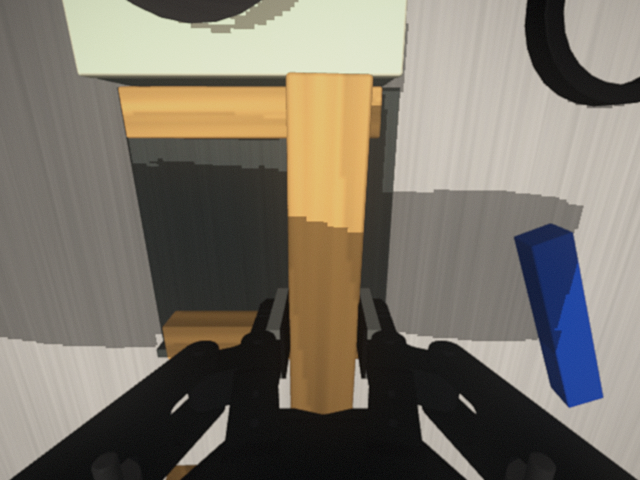

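```bash
python3 - <<'E'
from h import *
for u,v,z in [(287,73,125),(372,74,125),(288,220,125),(368,220,125),(80,76,57),(405,76,57),(121,137,30),(373,86,30)]: print(u,v,pix2w("wrist",u,v,z).round(1))
E
```

```text
287 73 [534.4  71.8 125. ]
372 74 [562.9  72.  125. ]
288 220 [533.9  20.8 125. ]
368 220 [564.6  21.4 125. ]
80 76 [419.4  78.   57. ]
405 76 [589.  81.  57.]
121 137 [419.7  46.8  30. ]
373 86 [576.3  78.9  30. ]
```

Slat 1 is held straight, with its end about 8 mm from the hotplate edge (end row 73, edge row 76). Lowering it.

Call:
{"api": "jog_arm", "payload": {
  "rows": [
    [0.02,0,0.3,0,0,0,-1],
    [0.02,0,0.5,0,0,0,-1],
    [0.02,0,0.62,0,0,0,-1],
    [0.02,0,0.66,0,0,0,-1],
    [0.02,0,0.68,0,0,0,-1],
    [0.02,0,0.69,0,0,0,-1]
  ]
}}

```text
time: 12.85
tool_pos: [548.8, -23.9, 36.9]
tool_rot: [179.9, 0.0, 91.1]
contact_force: [1.1, -0.6, -0.3]
width: 0.34
finger_force: 39.7
```

Call:
{"api": "jog_arm", "payload": {
  "rows": [
    [0,0,0.01,0,0,0,-1],
    [0,0,0.01,0,0,0,-1]
  ]
}}

```text
time: 13.05
tool_pos: [548.8, -23.8, 36.1]
tool_rot: [179.9, 0.0, 91.1]
contact_force: [-0.4, -1.3, 3.2]
width: 0.342
finger_force: 40.2
```

Call:
{"api": "jog_arm", "payload": {
  "rows": [
    [0,0,0,0,0,0,0.4],
    [0,0,0,0,0,0,0.4],
    [0,0,0,0,0,0,0.4],
    [0,0,0,0,0,0,0.4],
    [0,0,-0.2,0,0,0,0.4],
    [0,0,-0.6,0,0,0,0.4],
    [0,0,-1,0,0,0,0.4],
    [0,0,-1,0,0,0,0.4]
  ]
}}

```text
time: 13.85
tool_pos: [550.9, -23.9, 140.4]
tool_rot: [179.6, 0.0, 91.1]
contact_force: [0.6, -0.3, 0.0]
width: 0.699
finger_force: 0.0
```

Call:
{"api": "jog_arm", "payload": {
  "rows": [
    [-0.4,-0.05,0,0,0,0,1],
    [-0.8,-0.1,0,0,0,0,1],
    [-0.975,-0.13,0,0,0,0,1],
    [-0.975,-0.13,0,0,0,0,1]
  ]
}}

```text
time: 14.25
tool_pos: [536.6, -123.6, 135.1]
tool_rot: [-180.0, 0.0, 90.9]
contact_force: [-1.1, -0.1, -0.9]
width: 1.002
finger_force: 0.0
```

Call:
{"api": "jog_arm", "payload": {
  "rows": [
    [-0.4,-0.05,0,0,0,0,1],
    [-0.8,-0.1,0,0,0,0,1],
    [-0.975,-0.13,0,0,0,0,1],
    [-0.975,-0.13,0,0,0,0,1]
  ]
}}

```text
time: 14.65
tool_pos: [525.6, -220.5, 135.0]
tool_rot: [-180.0, 0.0, 90.9]
contact_force: [-0.5, 0.9, 0.0]
width: 0.998
finger_force: 0.0
```

Call:
{"api": "jog_arm", "payload": {
  "rows": [
    [-0.4,-0.05,0,0,0,-0.031,1],
    [-0.8,-0.1,0,0,0,-0.031,1],
    [-0.95,-0.13,0,0,0,-0.031,1],
    [-0.975,-0.13,0,0,0,-0.031,1],
    [-0.975,-0.13,0,0,0,-0.031,1],
    [-0.975,-0.13,0,0,0,-0.031,1]
  ]
}}

```text
time: 15.25
tool_pos: [515.1, -315.4, 135.3]
tool_rot: [180.0, -0.0, 96.7]
contact_force: [-0.4, 0.1, -0.3]
width: 1.001
finger_force: 0.0
```

```bash
python3 - <<'E'
from h import *
o=bot.observe(); print(o["tool_pos"],o["tool_rot"])
a=bot.read_camera("top"); cv2.imwrite("pics/top5.png",a[:,:,::-1])
for c in beech(img=a): print(c.mean(0).round(),rect("top",c,30),rect("top",c,55))
cam("wrist"); a=bot.read_camera("wrist"); cv2.imwrite("pics/wr5.png",a[:,:,::-1])
for c in beech(img=a): print("wrist",c.mean(0).round(),rect("wrist",c,25))
a=cv2.imread("pics/top5.png")[200:340,230:490]
cv2.imwrite("pics/top5c.png",cv2.resize(a,None,fx=3,fy=3,interpolation=cv2.INTER_CUBIC))
E
```

```text
[ 515.13311675 -315.3930399   135.32033399] [ 1.79998493e+02 -2.65155965e-02  9.67199260e+01]
[194. 301.] [425.1 401.8  60.5  50.3 -23.3] [423.3 395.9  59.5  49.4 -23.3]
[ 25. 356.] [293.2 805.6 390.7 151.9   6.3] [293.7 792.6 383.8 149.3   6.3]
[466. 269.] [ 507.6 -288.3  144.9   30.6  -82.6] [ 504.3 -282.2  142.4   30.   -82.6]
[361. 267.] [503.9 -25.6 204.  161.6 -89.1] [500.7 -24.  200.4 158.8 -89.1]
[233.   1.] [1264.   333.9 1312.2    9.4   89.6] [1247.4  329.1 1289.2    9.2   89.6]
wrist [599. 393.] [ 797.1 -443.6   62.6   14.   -45. ]
wrist [200. 218.] [ 417.5 -317.3   92.3   35.5  -87.3]
wrist [320. 221.] [ 512.8 -317.1  197.8   30.   -83.3]
```

View pics/top5c.png

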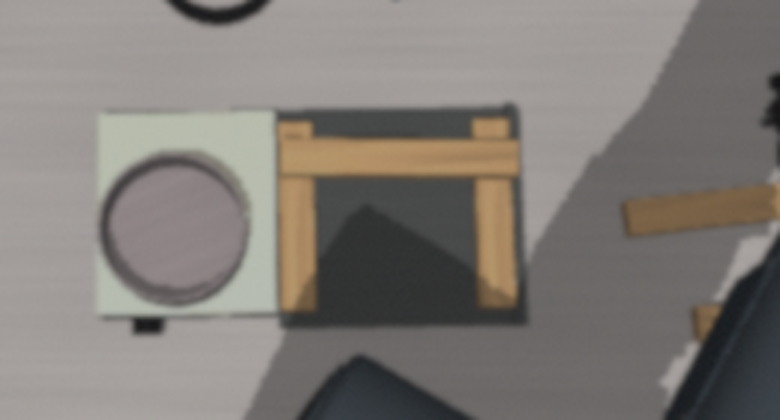

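Slat 1 lies square across both bearers (crop 280–520, row 157). Now grasping slat 2 at (513,-317), yaw 96.7°, clear of the offcut.

Call:
{"api": "jog_arm", "payload": {
  "rows": [
    [-0.01,-0.02,0.4,0,0,0,1],
    [-0.01,-0.02,0.8,0,0,0,1],
    [-0.01,-0.02,0.95,0,0,0,1],
    [-0.01,-0.02,0.95,0,0,0,1]
  ]
}}

```text
time: 15.75
tool_pos: [511.6, -316.5, 38.1]
tool_rot: [-179.8, -0.2, 96.7]
contact_force: [-0.1, -0.0, 0.1]
width: 0.997
finger_force: 0.0
```

Call:
{"api": "jog_arm", "payload": {
  "rows": [
    [0,0,0.2,0,0,0,1],
    [0,0,0.34,0,0,0,1],
    [0,0,0.345,0,0,0,1],
    [0,0,0.345,0,0,0,1]
  ]
}}

```text
time: 16.15
tool_pos: [513.5, -318.2, 7.1]
tool_rot: [179.9, 0.0, 96.7]
contact_force: [0.8, -0.2, 1.0]
width: 1.003
finger_force: 0.0
```

Call:
{"api": "jog_arm", "payload": {
  "rows": [
    [0,0,0,0,0,0,-1],
    [0,0,0,0,0,0,-1],
    [0,0,0,0,0,0,-1],
    [0,0,0,0,0,0,-1],
    [0,0,0,0,0,0,-1],
    [0,0,0,0,0,0,-1],
    [0,0,0,0,0,0,-1],
    [0,0,0,0,0,0,-1]
  ],
  "force": 40
}}

```text
time: 16.95
tool_pos: [513.1, -318.3, 6.3]
tool_rot: [180.0, 0.0, 96.6]
contact_force: [-1.0, 1.1, 6.3]
width: 0.337
finger_force: 40.5
```

Call:
{"api": "jog_arm", "payload": {
  "rows": [
    [0,0,-0.3,0,0,0,-1],
    [0,0,-0.7,0,0,0,-1],
    [0,0,-1,0,0,0,-1],
    [0,0,-1,0,0,0,-1],
    [0,0,-1,0,0,0.0315,-1],
    [0,0,-1,0,0,0.0315,-1],
    [0,0,-1,0,0,0.0315,-1]
  ]
}}

```text
time: 17.65
tool_pos: [512.5, -318.0, 105.1]
tool_rot: [-179.9, -0.0, 91.1]
contact_force: [-0.0, 0.8, -1.5]
width: 0.339
finger_force: 40.0
```

Call:
{"api": "jog_arm", "payload": {
  "rows": [
    [0.3,-0.05,0,0,0,0,-1],
    [0.7,-0.11,0,0,0,0,-1],
    [0.97,-0.155,0,0,0,0,-1],
    [0.97,-0.155,0,0,0,0,-1]
  ]
}}

```text
time: 18.05
tool_pos: [494.8, -218.6, 105.5]
tool_rot: [-179.9, -0.1, 91.3]
contact_force: [-0.4, -0.9, -0.6]
width: 0.342
finger_force: 40.1
```

Call:
{"api": "jog_arm", "payload": {
  "rows": [
    [0.4,-0.08,0,0,0,0,-1],
    [0.8,-0.155,0,0,0,0,-1],
    [0.97,-0.155,0,0,0,0,-1],
    [0.97,-0.155,0,0,0,0,-1]
  ]
}}

```text
time: 18.45
tool_pos: [478.4, -123.2, 105.7]
tool_rot: [-180.0, -0.0, 91.2]
contact_force: [0.3, 0.1, -1.5]
width: 0.341
finger_force: 40.1
```

Call:
{"api": "jog_arm", "payload": {
  "rows": [
    [0.4,-0.08,0,0,0,0,-1],
    [0.7,-0.155,0,0,0,0,-1],
    [0.9,-0.155,0,0,0,0,-1],
    [0.97,-0.155,0,0,0,0,-1],
    [0.97,-0.155,0,0,0,0,-1],
    [0.97,-0.155,0,0,0,0,-1]
  ]
}}

```text
time: 19.05
tool_pos: [461.7, -29.0, 105.7]
tool_rot: [-180.0, 0.0, 91.0]
contact_force: [-0.5, -0.1, -0.5]
width: 0.337
finger_force: 40.1
```

```bash
python3 - <<'E'
from h import *
o=bot.observe(); print(o["tool_pos"],o["tool_rot"],o["width"])
cam("wrist"); a=bot.read_camera("wrist"); cv2.imwrite("pics/wr6.png",a[:,:,::-1])
E
```

```text
[461.70360708 -28.96645506 105.71286952] [-1.79998853e+02  1.94855417e-02  9.09758352e+01] 0.3366289252740523
```

View pics/wr6.png

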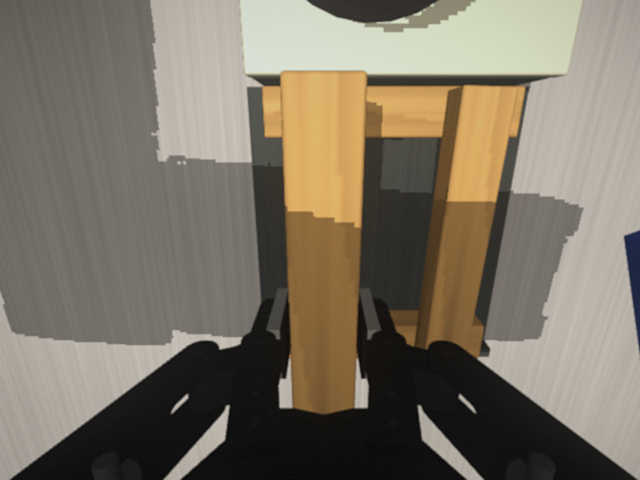

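Slat 2 is held straight (280–365), left of slat 1 (440–520), with its end row at 71 and a gap of about 8 mm. Lowering it.

Call:
{"api": "jog_arm", "payload": {
  "rows": [
    [0.03,0,0.3,0,0,0,-1],
    [0.03,0,0.5,0,0,0,-1],
    [0.03,0,0.62,0,0,0,-1],
    [0.03,0,0.66,0,0,0,-1],
    [0.03,0,0.68,0,0,0,-1],
    [0.03,0,0.685,0,0,0,-1]
  ]
}}

```text
time: 19.7
tool_pos: [461.7, -25.4, 37.7]
tool_rot: [180.0, 0.0, 91.0]
contact_force: [0.6, 0.5, -1.0]
width: 0.34
finger_force: 40.0
```

Call:
{"api": "jog_arm", "payload": {
  "rows": [
    [0,0,0.01,0,0,0,-1],
    [0,0,0.01,0,0,0,-1]
  ]
}}

```text
time: 19.9
tool_pos: [461.7, -25.1, 36.7]
tool_rot: [180.0, 0.0, 91.0]
contact_force: [-0.3, 0.8, -1.1]
width: 0.341
finger_force: 40.0
```

Call:
{"api": "jog_arm", "payload": {
  "rows": [
    [0,0,0.008,0,0,0,-1],
    [0,0,0.008,0,0,0,0.4],
    [0,0,0.008,0,0,0,0.4],
    [0,0,0.008,0,0,0,0.4],
    [0,0,0.008,0,0,0,0.4],
    [0,0,-0.2,0,0,0,0.4],
    [0,0,-0.6,0,0,0,0.4],
    [0,0,-1,0,0,0,0.4],
    [0,0,-1,0,0,0,0.4]
  ]
}}

```text
time: 20.8
tool_pos: [463.9, -25.2, 140.9]
tool_rot: [179.6, 0.0, 91.0]
contact_force: [0.9, -0.6, -0.7]
width: 0.699
finger_force: 0.0
```

Call:
{"api": "jog_arm", "payload": {
  "rows": [
    [0,0,-0.3,0,0,0,1],
    [0.4,0.05,-0.5,0,0,0,1],
    [0.8,0.09,-0.7,0,0,0,1],
    [0.88,0.09,-0.7,0,0,0,1],
    [0.88,0.09,-0.7,0,0,0,1]
  ]
}}

```text
time: 21.3
tool_pos: [468.8, 64.1, 206.0]
tool_rot: [180.0, 0.0, 91.1]
contact_force: [-0.4, -0.2, -0.3]
width: 1.007
finger_force: 0.0
```

Call:
{"api": "jog_arm", "payload": {
  "rows": [
    [0.4,0.04,0,0,0,0,1],
    [0.8,0.09,0,0,0,0,1],
    [0.88,0.09,0,0,0,0,1],
    [0.88,0.09,0,0,0,0,1]
  ]
}}

```text
time: 21.7
tool_pos: [475.9, 151.1, 205.2]
tool_rot: [-179.9, 0.0, 91.0]
contact_force: [-0.1, 0.1, -0.1]
width: 1.005
finger_force: 0.0
```

Call:
{"api": "jog_arm", "payload": {
  "rows": [
    [0.4,0.04,0,0,0,0,1],
    [0.8,0.09,0,0,0,0,1],
    [0.92,0.09,0,0,0,0,1],
    [0.92,0.09,0,0,0,0,1],
    [0.92,0.09,0,0,0,0,1]
  ]
}}

```text
time: 22.2
tool_pos: [483.7, 241.7, 206.0]
tool_rot: [-180.0, 0.0, 90.9]
contact_force: [-0.6, 0.2, 0.0]
width: 0.998
finger_force: 0.0
```

```bash
python3 - <<'E'
from h import *
o=bot.observe(); print(o["tool_pos"],o["tool_rot"])
cam("wrist"); b=bot.read_camera("wrist")
for r in bot.landmark_of("pan","wrist")[:2]: print("pan wrist",r["confidence"],w("wrist",r["point"]).round(1))
a=bot.read_camera("top"); 
for r in bot.landmark_of("pan","top")[:2]: print("pan top",r["confidence"],w("top",r["point"]).round(1))
for c in beech(img=a): print("top",c.mean(0).round(),rect("top",c,30),rect("top",c,55))
A=cv2.resize(a[200:340,230:430],None,fx=3,fy=3,interpolation=cv2.INTER_CUBIC)
B=cv2.resize(b,(200*3*480//640*0+560,420)); B=cv2.resize(b,None,fx=.6,fy=.6)
im=np.zeros((288+420,600,3),np.uint8)
im[:420]=A; im[420:,:384]=B
cv2.imwrite("pics/v7.png",cv2.resize(im[:,:,::-1],None,fx=.84,fy=.84))
E
```

```text
[483.72295794 241.68622665 205.9949178 ] [-1.79964149e+02  4.88990730e-02  9.09319314e+01]
pan wrist 0.93 [482.4 165.2  52. ]
pan wrist 0.46 [466.5 -25.1  30.5]
pan top 0.95 [484.1 162.7  53.9]
top [479. 306.] [ 414.1 -316.5   89.3   28.   -86.5] [ 412.4 -309.8   87.8   27.5  -86.5]
top [ 26. 357.] [293.4 805.6 390.4 151.9   6.3] [293.8 792.6 383.6 149.3   6.3]
top [362. 271.] [503.9 -25.7 203.9 161.6 -89.1] [500.7 -24.1 200.3 158.8 -89.1]
top [233.   1.] [1264.   332.5 1315.     9.4   89.6] [1247.4  327.8 1292.     9.2   89.6]
```

View pics/v7.png

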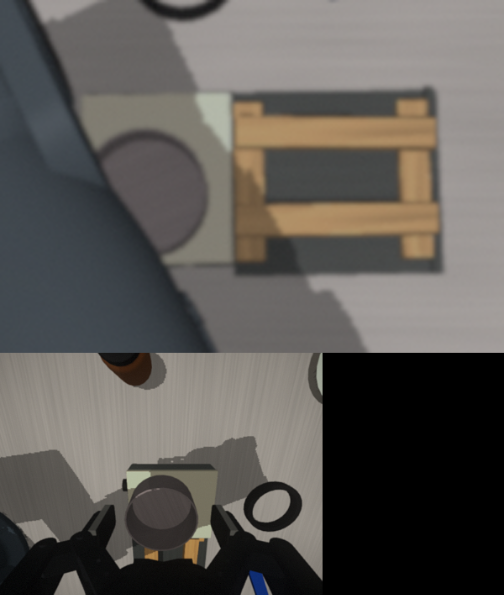

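The crib is sound: both slats are square across both bearers in the top view, ends close to the hotplate. The pan is at (483.5,164). Descending behind it with open fingers to straddle and push it.

Call:
{"api": "jog_arm", "payload": {
  "rows": [
    [0,0,0.4,0,0,0,1],
    [0,0,0.8,0,0,0,1],
    [0,0,1,0,0,0,1],
    [0,0,1,0,0,0,1]
  ]
}}

```text
time: 22.8
tool_pos: [482.1, 241.9, 103.9]
tool_rot: [-179.8, 0.1, 90.9]
contact_force: [0.1, -0.0, 1.4]
width: 1.004
finger_force: 0.0
```

Call:
{"api": "jog_arm", "payload": {
  "rows": [
    [0,0,0.2,0,0,0,1],
    [0,0,0.4,0,0,0,1],
    [0,0,0.43,0,0,0,1],
    [0,0,0.43,0,0,0,1]
  ]
}}

```text
time: 23.2
tool_pos: [484.1, 243.3, 64.3]
tool_rot: [180.0, -0.0, 91.0]
contact_force: [-0.1, -0.6, -0.7]
width: 1.0
finger_force: 0.0
```

Call:
{"api": "jog_arm", "payload": {
  "rows": [
    [-0.05,0,0,0,0,0,1],
    [-0.1,0,0,0,0,0,1],
    [-0.15,0,0,0,0,0,1],
    [-0.2,0,0,0,0,0,1],
    [-0.26,0,0,0,0,0,1],
    [-0.33,0.01,0,0,0,0,1],
    [-0.4,0.02,0,0,0,0,1],
    [-0.47,0.03,0,0,0,0,1],
    [-0.53,0.04,0,0,0,0,1],
    [-0.57,0.05,0,0,0,0,1],
    [-0.6,0.05,0,0,0,0,1],
    [-0.6,0.05,0,0,0,0,1]
  ]
}}

```text
time: 24.4
tool_pos: [490.0, 183.0, 63.3]
tool_rot: [180.0, 0.0, 91.0]
contact_force: [0.8, 0.4, 0.3]
width: 1.004
finger_force: 0.3
```

```bash
python3 - <<'E'
from h import *
o=bot.observe(); print(o["tool_pos"],o["tool_rot"],o["contact_force"])
cam("wrist"); b=bot.read_camera("wrist")
for r in bot.landmark_of("pan","wrist")[:2]: print("pan wrist",r["confidence"],w("wrist",r["point"]).round(1))
cv2.imwrite("pics/w8.png",b[:,:,::-1])
a=bot.read_camera("side"); cv2.imwrite("pics/s8.png",a[:,:,::-1])
for r in bot.landmark_of("pan","side")[:2]: print("pan side",r["confidence"],w("side",r["point"]).round(1))
E
```

```text
[489.95434362 183.00510143  63.31551429] [1.79983860e+02 2.95839133e-02 9.09548825e+01] [0.78546168 0.43423619 0.27291925]
pan wrist 0.74 [489.5 129.6  53.2]
pan side 0.62 [493.  128.6  56.8]
pan side 0.4 [460.9 -25.3  30. ]
```

View pics/w8.png

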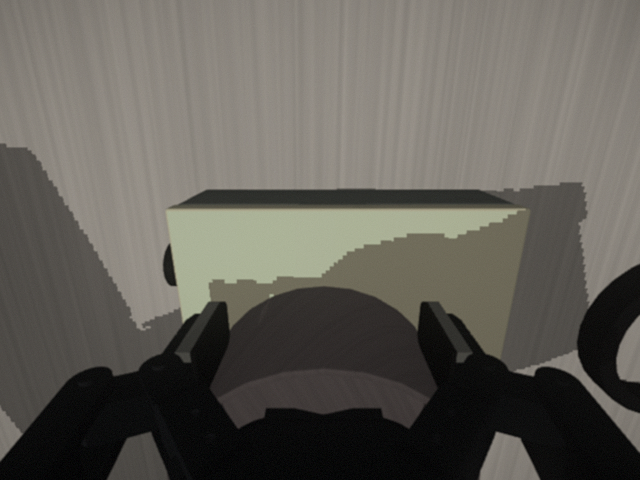

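The pan is nested between the fingers at (490,129.5), 53 mm ahead of the TCP. Continuing the slow push onto the crib.

Call:
{"api": "jog_arm", "payload": {
  "rows": [
    [-0.04,0,0,0,0,0,1],
    [-0.1,0.01,0,0,0,0,1],
    [-0.17,0.015,0,0,0,0,1],
    [-0.24,0.02,0,0,0,0,1],
    [-0.31,0.025,0,0,0,0,1],
    [-0.38,0.03,0,0,0,0,1],
    [-0.45,0.035,0,0,0,0,1],
    [-0.52,0.04,0,0,0,0,1],
    [-0.59,0.045,0,0,0,0,1],
    [-0.66,0.05,0,0,0,0,1],
    [-0.72,0.055,0,0,0,0,1],
    [-0.77,0.057,0,0,0,0,1]
  ]
}}

```text
time: 25.8
tool_pos: [496.8, 106.0, 63.3]
tool_rot: [180.0, 0.0, 91.0]
contact_force: [-0.5, 3.3, 0.7]
width: 1.001
finger_force: 2.8
```

Call:
{"api": "jog_arm", "payload": {
  "rows": [
    [-0.05,0,0,0,0,0,1],
    [-0.11,0.01,0,0,0,0,1],
    [-0.17,0.015,0,0,0,0,1],
    [-0.24,0.02,0,0,0,0,1],
    [-0.31,0.025,0,0,0,0,1],
    [-0.38,0.03,0,0,0,0,1],
    [-0.45,0.035,0,0,0,0,1],
    [-0.51,0.04,0,0,0,0,1],
    [-0.57,0.045,0,0,0,0,1],
    [-0.62,0.05,0,0,0,0,1],
    [-0.66,0.055,0,0,0,0,1],
    [-0.68,0.055,0,0,0,0,1]
  ]
}}

```text
time: 27.0
tool_pos: [503.6, 38.4, 63.4]
tool_rot: [180.0, -0.0, 91.0]
contact_force: [-0.2, 2.3, -0.8]
width: 0.998
finger_force: 1.6
```

```bash
python3 - <<'E'
from h import *
o=bot.observe(); print(o["tool_pos"],o["tool_rot"],o["contact_force"])
for n in ("side","wrist"):
    cam(n); b=bot.read_camera(n)
    for r in bot.landmark_of("pan",n)[:2]: print("pan",n,r["confidence"],w(n,r["point"]).round(1))
    cv2.imwrite(f"pics/{n}9.png",b[:,:,::-1])
a=cv2.imread("pics/side9.png")[180:350,230:470]
cv2.imwrite("pics/side9c.png",cv2.resize(a,None,fx=3,fy=3,interpolation=cv2.INTER_CUBIC))
E
```

```text
[503.57998879  38.38383535  63.35881036] [ 1.79989766e+02 -2.94465442e-03  9.09653631e+01] [-0.17333786  2.2642173  -0.80592113]
pan side 0.8 [506.4 -16.6  54. ]
pan wrist 0.62 [506.2 -14.7  51.5]
```

View pics/side9c.png

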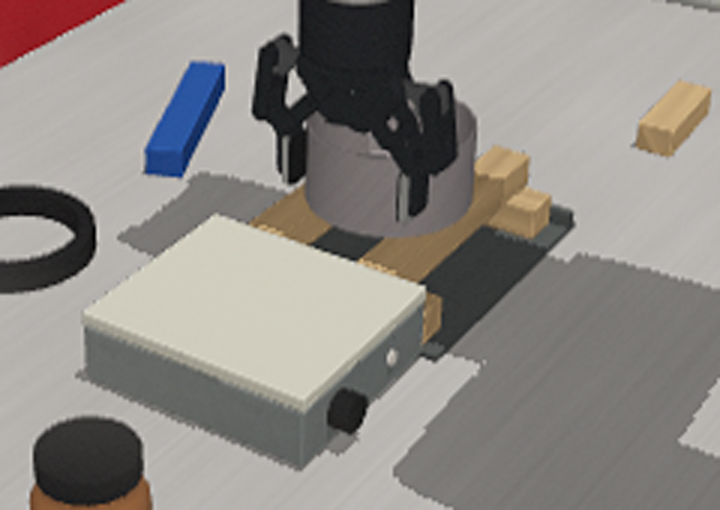

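The pan stands on both slats, about 8 mm short of the middle. A last small push, then back out and up.

Call:
{"api": "jog_arm", "payload": {
  "rows": [
    [-0.02,0,0,0,0,0,1],
    [-0.05,0,0,0,0,0,1],
    [-0.08,0,0,0,0,0,1],
    [-0.08,0,0,0,0,0,1],
    [-0.03,0,0,0,0,0,1],
    [0.1,0,0,0,0,0,1],
    [0.3,0,0,0,0,0,1],
    [0.4,0,0,0,0,0,1],
    [0.4,0,0,0,0,0,1]
  ]
}}

```text
time: 28.1
tool_pos: [502.7, 80.2, 63.3]
tool_rot: [180.0, 0.0, 91.1]
contact_force: [0.1, -1.0, -0.2]
width: 0.996
finger_force: 0.0
```

Call:
{"api": "jog_arm", "payload": {
  "rows": [
    [0,0,-0.3,0,0,0,1],
    [0,0,-0.7,0,0,0,1],
    [0,0,-1,0,0,0,1],
    [0,0,-1,0,0,0,1]
  ]
}}

```text
time: 28.5
tool_pos: [504.8, 78.7, 167.2]
tool_rot: [179.7, -0.0, 91.0]
contact_force: [1.2, 0.3, 0.0]
width: 0.994
finger_force: 0.0
```

Call:
{"api": "jog_arm", "payload": {
  "rows": [
    [0.5,0,-0.4,0,0,0,1],
    [1,0,-0.6,0,0,0,1],
    [1,0,-0.6,0,0,0,1],
    [1,0,-0.6,0,0,0,1]
  ]
}}

```text
time: 28.9
tool_pos: [501.3, 180.5, 223.7]
tool_rot: [179.9, -0.0, 91.1]
contact_force: [-1.0, -0.8, -0.4]
width: 1.001
finger_force: 0.0
```

```bash
python3 - <<'E'
from h import *
for n in ("side","top"):
    b=bot.read_camera(n)
    for q in ("pan","offcut","flask","clamp"):
      for r in bot.landmark_of(q,n)[:1]: print(q,n,r["confidence"],w(n,r["point"]).round(1))
for c in beech(img=b): print("top",c.mean(0).round(),rect("top",c,30),rect("top",c,55))
cv2.imwrite("pics/f.png",cv2.resize(b[200:340,230:490,::-1],None,fx=3,fy=3,interpolation=cv2.INTER_CUBIC))
E
```

```text
pan side 0.72 [504.9 -25.3  57.3]
offcut side 0.65 [ 416.8 -320.3    0.8]
flask side 0.59 [429.5 408.9  -1. ]
clamp side 0.66 [732.5 131.5   1.9]
pan top 0.9 [503.  -21.3  55.2]
offcut top 0.66 [ 417.6 -319.5    2.8]
flask top 0.87 [430.  405.8   1.5]
clamp top 0.65 [7.362e+02 1.293e+02 1.000e-01]
top [479. 306.] [ 414.2 -316.3   89.6   28.1  -86.5] [ 412.5 -309.6   88.    27.7  -86.5]
top [194. 301.] [425.7 400.5  60.6  48.9 -20. ] [423.9 394.6  59.5  48.1 -20. ]
top [ 25. 357.] [293.4 805.6 390.4 151.9   6.3] [293.8 792.6 383.6 149.3   6.3]
top [334. 271.] [504.4  43.9 160.7  74.4   9.4] [501.1  44.3 157.9  73.1   9.4]
top [392. 272.] [507.  -98.  162.1  78.3 -12.1] [503.7 -95.2 159.2  76.9 -12.1]
top [233.   1.] [1264.   332.5 1315.     9.4   89.6] [1247.4  327.8 1292.     9.2   89.6]
```

View pics/f.png

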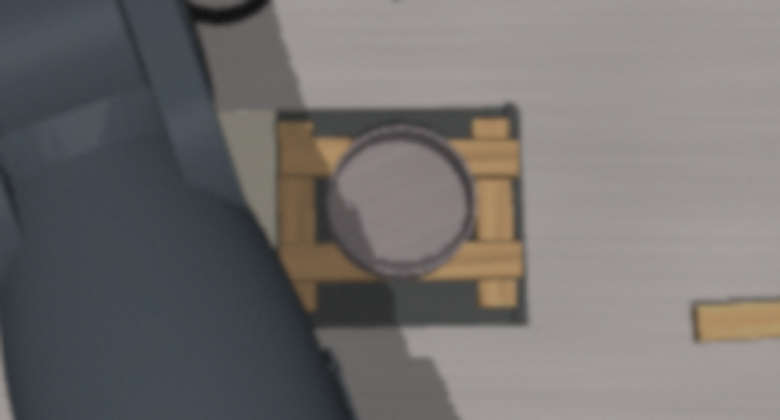

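The pan stands centred on both slats (crop 402,200), the crib is square and the arm is clear.

```bash
python3 -c "
from bench import bot
print(bot.finish_job())"
```

```text
the job is handed in; nothing more can be done
None
```

The job is handed in at about 29 s of the 70 s; no verdict came back, but the last images show the stray bearer square against the lip, both long slats across the bearers, the pan centred on them, and the offcut, jar and clamp ring where they were.

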